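Close the case on the finished circuit board

TASK

The blue circuit board is finished and packed. Gently lower the lid of the case it lies in until it is fully closed, without slamming it, and leave the other case, with the bare green board, standing open as it is.

Things in the scene. Friction and masses are not known exactly. Their poses are not given: they have to be found in the camera images.
- board_case: Case to close, holding the blue circuit board (66 x 88 mm, with chips). Open-topped, black with pink foam inside, fixed to the bench: 110 mm along own x, 130 mm along own y, 45 mm high. Origin: centre of its underside, z up. The lid's hinge line runs along own y at own x = +55, 45.5 mm above the bench; the closed lid's free edge is at own x = -55 mm.
- board_lid (a joint): Its flat grey lid: 110 mm from hinge to free edge, 130 wide, 6 thick (underside on the hinge line), a yellow 30 mm wide tab standing 12 mm out of the free edge's middle. Opening angle in rad: 0 closed, 1.57 upright, stop 1.9; starts at 1.3 to 1.6. The stiff hinge holds it wherever it is left and lets it be pushed with about 1 N at the free edge.
- spare_case: The other case, to be left open: same make, size and origin as board_case, also fixed to the bench, but a bare green board lies in it. It stands beside board_case, left or right of it. Each case is turned its own way: its hinge may be on the robot's side, to the left or right, or partly on the far side.
- spare_lid (a joint): The lid of spare_case, same as board_lid: opening angle in rad, starts at 1.3 to 1.6; to be left standing open.

How it is judged:
By the outcome, as a careful person would: the job done as asked, in the order asked, and still so for the second after the job is handed in, with the robot touching nothing.
It also fails if it takes over 29 s, if anything falls off the work surface, if the arm or the gripper's body presses on something with over 40 N, if the wrist force passes 120 N, or if a joint passes its speed limit or range.

ROBOT

A 6-joint arm with a two-finger parallel gripper is mounted at the origin on the work surface. World frame = base frame: x ahead of the robot, y to its left, z up, the work surface at z = 0. Lengths are in m, angles in rad, forces in N, time in s.
With the tool pointing down it reaches from about 0.35 to 0.975 m from the base axis. Payload 4.9 kg.
Tool frame: the origin (TCP) lies at the very end of the fingers, on their centre line; the grasp point (between the pads) lies 19 mm behind it (ctrl.pinch_z is the distance from the TCP to the grasp point, in m); z points along the fingers, y is the direction in which the jaws open and shut (so a half turn about z gives the same grasp; the last joint's range is limited). The gripper opens to 85 mm and grips with 20 to 120 N. Pads are 22 mm wide; open, the fingers measure 114 mm over their backs; the gripper's body (76 mm by 85 mm) begins 54 mm behind the grasp point. The pads swing forward as they close: fully open they stand 13 mm farther back than shut.
Start: joints at [-1.371, 0.053, 1.613, -0, 1.476, -0.119], TCP at [0.196, -0.593, 0.231] pointing down, gripper open.
Joint ranges: [-3.01, 3.01], [-1.01, 2.22], [0.06, 2.58], [-1.02, 4.17], [0.09, 2.62], [-3.14, 3.14]. Speed limits (rad/s): [2.57, 2.57, 3.14, 3.14, 3.14, 3.14].

INTERFACE

Orientations are given as a rotation vector (axis times angle).
In Python, from station import ctrl gives the robot as it stands.
- The arm moves only by the tool carry_out, never from a script. Its argument "series" is a list of rows, each a list of 7 numbers: the shift along the world's x, y, z each as a share of 0.025 m, from -1 to 1, then the turn, a rotation vector about the world's x, y, z each as a share of 0.1 rad, from -1 to 1, then the opening, from 0 (shut) to 1 (fully open). A call has 1 to 12 rows; each row shifts and turns the commanded pose from where the row before left it; what a row does not reach is not made up. A row lasts 1/10 s, in which the tool goes at most 50 mm and 8.59 degrees, less where a joint would pass 70% of its speed; a pose out of reach is approached as far as the arm can. A call with a number of a shift or a turn outside -1 to 1 is refused whole. A call with a gripper value outside its range is refused whole. The fingers move at their own pace and stop on an object; "grip_force" is the grip in N (left out, the last holds). Time passes only in rows, so rows that do not move let the fingers close. It gives the time, the measured TCP pose, the force and the opening at its end, in the units of the state.
- ctrl.get_obs(): the state, without advancing time (a new reading comes with each control period).
- ctrl.get_image(name): name is "scene" or "top"; returns a dict with "frame" (480x640x3 uint8, blue, green, red), "fx", "fy", "cx", "cy" (pixels), "R" (3x3) and "t" (3): a world point X has camera coordinates R X + t. Camera axes: x right, y down, z forward; pixel columns grow to the right and rows downward; lengths in m; the calibration is good to about 2 mm. A picture is of the moment at which its call begins. There is no depth.
- ctrl.finish_job(): hands the job in, once; it reports no verdict.
Trained networks look in a picture, given as the dict that the camera call returned (one of the last four; its "shot" number tells which), for a name from the list of things; names that differ only in an ending like _2 or _b are one class to them, and where a whole thing is asked for, a point or a joint stands for the part that bears it (a point fixed in the world has none). Each returns a list of dicts, best first, with "p" (0 to 1); they miss things now and then, are a little off and sometimes report something else, mostly with a low value. They report only what shows in the picture. A call takes as long as a camera call.
- ctrl.trace(picture, name): "mask" (480x640 bool, what is visible of it) and "rect" ([left, top, width, height] as shares, 0 to 1, of the picture: columns of its width, rows of its height, round what is visible of it).
- ctrl.mark_of(picture, name): "position" ([column, row] as shares, 0 to 1, of the picture: columns of its width, rows of its height: a listed point, or the origin of a listed thing).
The state is a dict: "t": time; "q": joint angles; "dq": joint speeds; "effort": joint torques, N m; "tool_pos": TCP position; "tool_rot": TCP orientation; "contact_force": force on the tool from outside, world axes, zero at the start; "wrist_torque": the same for the moment, N m; "opening": finger opening in m.
Only numpy, scipy, OpenCV 4.12 (cv2) and the standard library are available. Lean on these libraries where they do the work, as an engineer would, in place of code of your own. Each camera call takes 0.05 s, during which the arm holds its last target.

## Working session

There is one attempt and no reset: what is moved stays moved. The work goes in short steps, Python scripts to look and compute and a tool call to move; the robot and the scene stay as the last step left them, time stands still between calls to the robot, and variables do not carry over. Pictures are saved under pics/ and viewed, and the job is handed in when it is done.

Besides the shell and the picture viewer there is one more tool, called after "Request:" in YAML: its name, and indented under it one key for each argument. carry_out: Moves the arm, as the interface text tells. Shift numbers are shares of 0.025 m and turn numbers shares of 0.1 rad, none past 1 either way. Its arguments: {"type":"object","properties":{"series":{"type":"array"},"grip_force":{"type":"number"}},"required":["series"]}

```bash
ls; mkdir -p pics
python3 - <<'E'
from station import ctrl
import cv2,pickle
o=ctrl.get_obs();print(o['t'],o['tool_pos'],o['tool_rot'],o['opening'])
for n in ['scene','top']:
    p=ctrl.get_image(n);cv2.imwrite(f'pics/{n}0.png',p['frame'])
    pickle.dump(p,open(f'{n}0.pkl','wb'))
    print(n,p['fx'],p['cx'],p['cy'],p['R'],p['t'])
    for k in ['board_case','board_lid','spare_case','spare_lid']:
        r=ctrl.mark_of(p,k);print(k,[(round(d['p'],2),[round(d['position'][0]*640),round(d['position'][1]*480)]) for d in r[:3]])
        r=ctrl.trace(p,k);print(k,[(round(d['p'],2),[round(a*b) for a,b in zip(d['rect'],(640,480,640,480))]) for d in r[:3]])
print(ctrl.get_obs()['t'])
E
```

```text
pics
0.0 [ 0.19576186 -0.59289832  0.2300836 ] [-3.09976907e+00 -4.98361195e-01  1.11967009e-04] 0.08536281106734461
scene 494.3950955453224 318.9195078730097 235.22140478619215 [[-0.30132021  0.95352035 -0.00225084]
 [ 0.81246846  0.25550965 -0.52403227]
 [-0.49910032 -0.15973025 -0.85169544]] [ 0.17728806 -0.40558526  1.16849114]
board_case [(0.72, [221, 213])]
board_case [(0.98, [173, 129, 92, 118])]Traceback (most recent call last):
  File "<stdin>", line 9, in <module>
ValueError: it knows: board_case, spare_case
```

Run:
```python
from station import ctrl
import cv2,pickle
for n in ['scene','top']:
    p=ctrl.get_image(n);cv2.imwrite(f'pics/{n}1.png',p['frame'])
    pickle.dump(p,open(f'{n}0.pkl','wb'))
    print(n,p['fx'],p['cx'],p['cy'],p['R'],p['t'])
    for k in ['board_case','spare_case']:
        r=ctrl.mark_of(p,k);print(k,[(round(d['p'],2),[round(d['position'][0]*640),round(d['position'][1]*480)]) for d in r[:3]])
print(ctrl.get_obs()['t'])
```

```text
scene 494.3950955453224 318.9195078730097 235.22140478619215 [[-0.30132021  0.95352035 -0.00225084]
 [ 0.81246846  0.25550965 -0.52403227]
 [-0.49910032 -0.15973025 -0.85169544]] [ 0.17728806 -0.40558526  1.16849114]
board_case [(0.56, [222, 212])]
spare_case [(0.85, [432, 281])]
top 568.9049359924852 334.6102684769275 238.5426824450223 [[ 5.37070846e-04 -9.99986012e-01  5.26180363e-03]
 [-9.98438767e-01 -8.30121176e-04 -5.58510410e-02]
 [ 5.58546277e-02 -5.22359277e-03 -9.98425247e-01]] [-0.0073973   0.5286972   1.10142097]
board_case [(0.62, [446, 253])]
spare_case [(0.79, [236, 234])]
0.45
```

View pics/scene0.png

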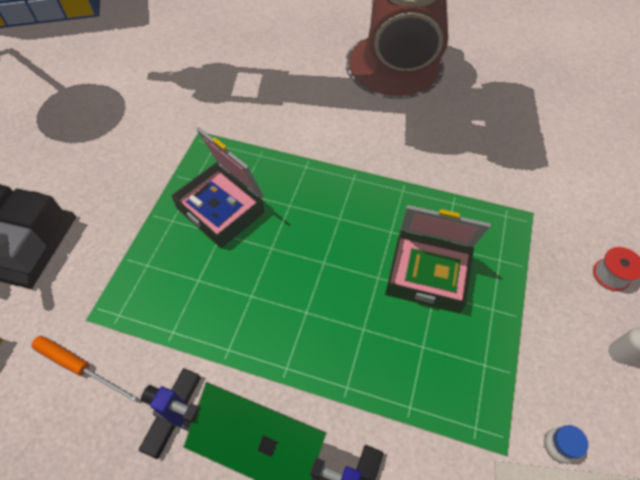

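View pics/top1.png

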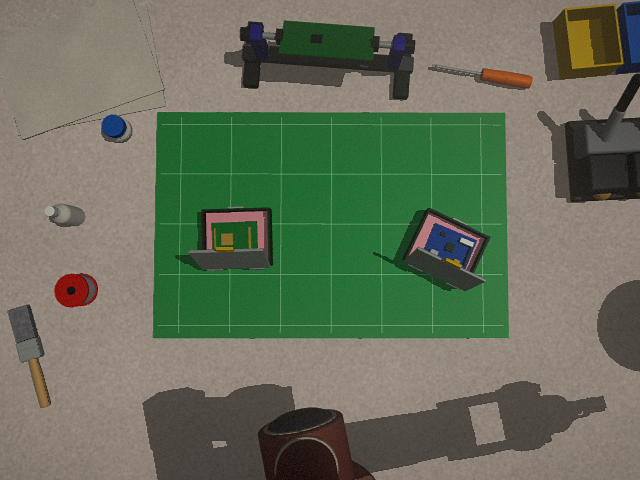

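Run:
```python
import cv2,pickle
a=pickle.load(open('top0.pkl','rb'))['frame'][195:305,385:505]
b=pickle.load(open('scene0.pkl','rb'))['frame'][120:255,160:280]
cv2.imwrite('pics/zt.png',cv2.resize(a,None,fx=5,fy=5,interpolation=cv2.INTER_CUBIC))
cv2.imwrite('pics/zs.png',cv2.resize(b,None,fx=4,fy=4,interpolation=cv2.INTER_CUBIC))
```

```text
(no output)
```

View pics/zt.png

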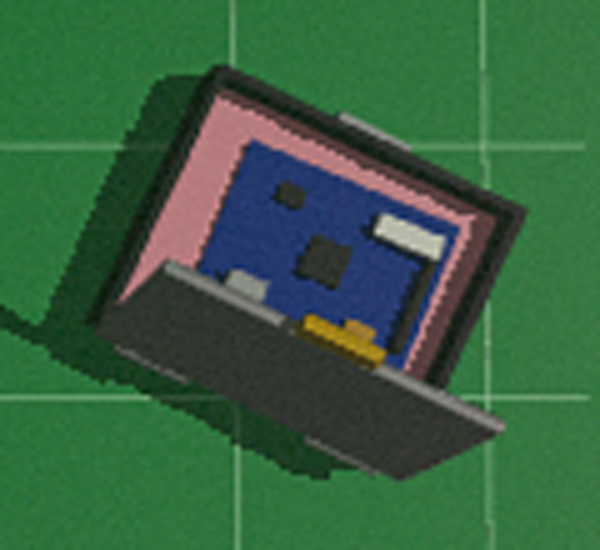

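View pics/zs.png

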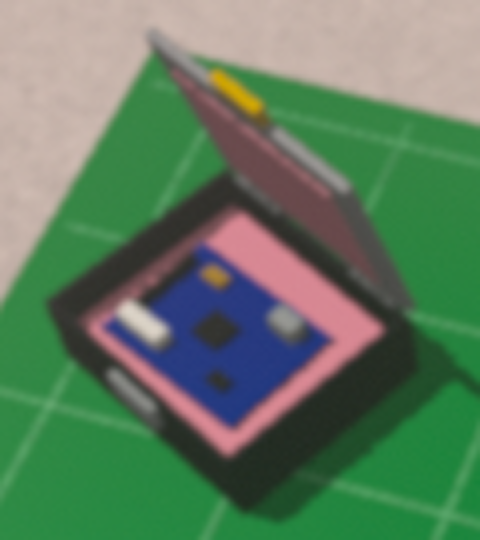

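```bash
cat > fit.py <<'E'
import numpy as np,pickle
from scipy.optimize import least_squares
T=pickle.load(open('top0.pkl','rb'));S=pickle.load(open('scene0.pkl','rb'))
def proj(c,X):
    q=c['R']@X+np.ravel(c['t']);return np.array([c['fx']*q[0]/q[2]+c['cx'],c['fy']*q[1]/q[2]+c['cy']])
def W(p,own):
    c,s=np.cos(p[2]),np.sin(p[2]);return np.array([p[0]+c*own[0]-s*own[1],p[1]+s*own[0]+c*own[1],own[2]])
def lid(th,r,y,n): # r from hinge, n above underside(top side)
    return np.array([.055-r*np.cos(th)+n*np.sin(th),y,.0455+r*np.sin(th)+n*np.cos(th)])
obs=[(T,('c',-.055,-.065,.045),(428.6,208.2)),(T,('c',-.055,.065,.045),(490.2,237)),(T,('l',.11,-.065,0),(418.6,247.4)),(T,('l',.11,.065,.003),(486,280.6)),
(T,('l',0,.065,.006),(465.4,290.6)),(T,('l',0,-.065,.006),(404.6,259.4)),
(S,('c',-.055,.065,.045),(172,196.3)),(S,('l',.11,.065,.003),(197.5,128)),(S,('l',.11,-.065,.003),(248,167.5)),(S,('l',0,-.065,.003),(262.5,196))]
def X(p,o): return W(p,o[1:] if o[0]=='c' else lid(p[3],*o[1:]))
if __name__=='__main__':
    f=lambda p:np.ravel([proj(c,X(p,o))-np.array(u) for c,o,u in obs])
    r=least_squares(f,[.5,-.2,np.radians(154.8),1.45],loss='soft_l1')
    print(r.x,np.degrees(r.x[2]));print(np.round(f(r.x).reshape(-1,2),1))
    for a in [r.x[3],1.2,.9,.6,.3,0]: print(round(a,2),W(r.x,lid(a,.11,0,.006)).round(3),W(r.x,lid(a,.122,0,.006)).round(3))
    print('hinge ends',W(r.x,(.055,-.065,.045)),W(r.x,(.055,.065,.045)))
    np.save('p.npy',r.x)
E
python3 fit.py
```

```text
[ 0.51011321 -0.2223663   2.699026    1.37372599] 154.64279879504312
[[ 0.1 -1.2]
 [ 0.1 -0.9]
 [-0.8 -1.1]
 [-0.  -0.2]
 [-0.1  0.5]
 [-1.3  2.3]
 [-1.2 -1.6]
 [-0.9 -2. ]
 [-0.2 -1.8]
 [ 1.2  0.8]]
1.37 [ 0.475 -0.206  0.155] [ 0.477 -0.207  0.166]
1.2 [ 0.491 -0.213  0.15 ] [ 0.495 -0.215  0.161]
0.9 [ 0.518 -0.226  0.135] [ 0.525 -0.229  0.145]
0.6 [ 0.539 -0.236  0.113] [ 0.548 -0.24   0.119]
0.3 [ 0.554 -0.243  0.084] [ 0.564 -0.248  0.087]
0 [ 0.56  -0.246  0.052] [ 0.571 -0.251  0.052]
hinge ends [ 0.48824908 -0.14007438  0.045     ] [ 0.43257525 -0.25754959  0.045     ]
```

Request:
carry_out:
  series:
    - [0.5,1,0,0,0,-0.6,0]
    - [0.5,1,0,0,0,-0.6,0]
    - [0.5,1,0,0,0,-0.6,0]
    - [0.5,1,0,0,0,-0.6,0]
    - [0.5,1,0,0,0,-0.6,0]
    - [0.5,1,0,0,0,-0.6,0]
    - [0.5,1,0,0,0,-0.6,0]
    - [0.5,1,0,0,0,-0.6,0]
    - [0.5,1,0,0,0,-0.6,0]
    - [0.5,1,0,0,0,-0.6,0]
    - [0.5,1,0,0,0,-0.6,0]
    - [0.5,1,0,0,0,-0.6,0]

```text
t: 1.65
tool_pos: [0.3463, -0.2925, 0.2315]
tool_rot: [3.077, -0.63, 0.001]
contact_force: [-0.8, 0.2, 0.0]
opening: 0.0003
```

```bash
cat > way.py <<'E'
import numpy as np
from fit import *
p=np.load('p.npy');d=-np.array([np.cos(p[2]),np.sin(p[2]),0]);h=.011
def tcp(th,r=.095): return W(p,lid(th,r,0,.006))-h*d
if __name__=='__main__':
    print('d',d);print('pre',tcp(1.374)-.03*d)
    for th in [1.374,1.3,1.2,1.1,1,.9,.8,.7,.6,.5,.4,.3,.2,.1,0,-.02]: print(th,tcp(th).round(4))
    from station import ctrl
    from scipy.spatial.transform import Rotation as Ro
    o=ctrl.get_obs();print(o['t'],o['tool_pos'],Ro.from_rotvec(o['tool_rot']).as_matrix().round(3),o['opening'],o['contact_force'])
E
python3 way.py
```

```text
d [ 0.90365545 -0.42826024 -0.        ]
pre [ 0.4348306  -0.18668837  0.13983948]
1.374 [ 0.4619 -0.1995  0.1398]
1.3 [ 0.4682 -0.2025  0.1386]
1.2 [ 0.4765 -0.2064  0.1362]
1.1 [ 0.4846 -0.2103  0.1329]
1 [ 0.4923 -0.2139  0.1287]
0.9 [ 0.4996 -0.2174  0.1236]
0.8 [ 0.5064 -0.2206  0.1178]
0.7 [ 0.5126 -0.2236  0.1113]
0.6 [ 0.5183 -0.2262  0.1041]
0.5 [ 0.5232 -0.2286  0.0963]
0.4 [ 0.5274 -0.2306  0.088 ]
0.3 [ 0.5309 -0.2322  0.0793]
0.2 [ 0.5335 -0.2335  0.0703]
0.1 [ 0.5353 -0.2343  0.061 ]
0 [ 0.5363 -0.2348  0.0515]
-0.02 [ 0.5364 -0.2348  0.0496]
1.65 [ 0.34627697 -0.29248014  0.23151823] [[ 0.92  -0.393  0.   ]
 [-0.393 -0.92  -0.   ]
 [ 0.001  0.    -1.   ]] 0.000285642637344813 [-0.84161176  0.15820779  0.02407703]
```

Request:
carry_out:
  series:
    - [0.6,0.7,0,0,0,-0.4,0]
    - [0.6,0.7,-0.3,0,0,0,0]
    - [0.6,0.7,-0.7,0,0,0,0]
    - [0.6,0.7,-0.7,0,0,0,0]
    - [0.6,0.7,-0.7,0,0,0,0]
    - [0.54,0.74,-0.7,0,0,0,0]
    - [0,0,-0.56,0,0,0,0]
    - [0,0,0,0,0,0,0]

```text
t: 2.45
tool_pos: [0.433, -0.1866, 0.1374]
tool_rot: [-3.065, 0.685, 0.007]
contact_force: [-0.1, -0.1, -0.4]
opening: -0.0
```

Run:
```python
from station import ctrl
import cv2
o=ctrl.get_obs();print(o['t'],o['tool_pos'],o['contact_force'])
a=ctrl.get_image('top')['frame'][150:330,330:530];b=ctrl.get_image('scene')['frame'][70:270,120:320]
cv2.imwrite('pics/m1.png',cv2.hconcat([cv2.resize(a,(400,400)),cv2.resize(b,(400,400))]))
```

```text
2.45 [ 0.43300023 -0.18656654  0.13741   ] [-0.12344325 -0.1103825  -0.37966876]
```

View pics/m1.png

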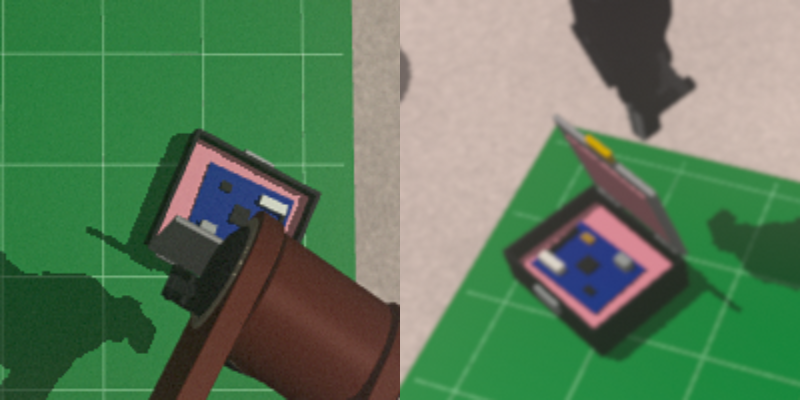

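Request:
carry_out:
  series:
    - [0.33,-0.16,-0.01,0,0,0,0]
    - [0.33,-0.16,-0.01,0,0,0,0]
    - [0.33,-0.16,-0.01,0,0,0,0]
    - [0.33,-0.16,-0.01,0,0,0,0]
    - [0.17,-0.08,-0.05,0,0,0,0]
    - [0.17,-0.08,-0.05,0,0,0,0]
    - [0.16,-0.08,-0.07,0,0,0,0]
    - [0.16,-0.08,-0.07,0,0,0,0]
    - [0.15,-0.07,-0.08,0,0,0,0]
    - [0.15,-0.07,-0.08,0,0,0,0]

```text
t: 3.55
tool_pos: [0.4917, -0.2151, 0.1287]
tool_rot: [3.065, -0.687, 0.0]
contact_force: [-0.7, -0.3, 0.2]
opening: -0.0001
```

Run:
```python
from station import ctrl
import cv2
o=ctrl.get_obs();print(o['t'],o['tool_pos'],o['contact_force'])
a=ctrl.get_image('top')['frame'][150:330,330:530];b=ctrl.get_image('scene')['frame'][70:270,120:320]
cv2.imwrite('pics/m2.png',cv2.hconcat([cv2.resize(a,(400,400)),cv2.resize(b,(400,400))]))
```

```text
3.55 [ 0.4917237  -0.21512762  0.12871604] [-0.72417322 -0.32396708  0.16887194]
```

View pics/m2.png

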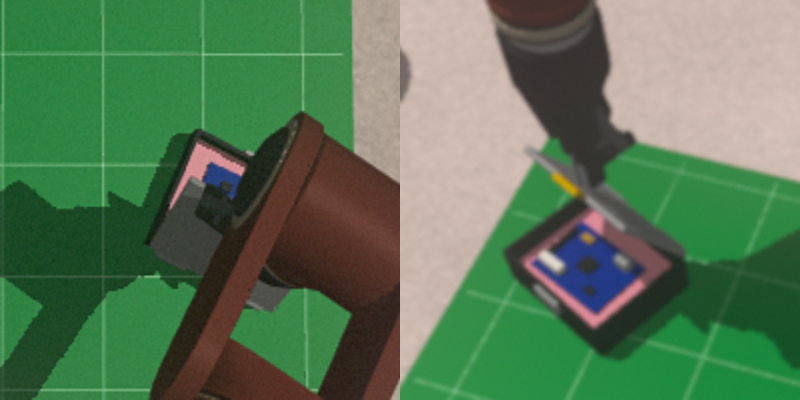

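Request:
carry_out:
  series:
    - [0.15,-0.07,-0.1,0,0,0,0]
    - [0.15,-0.07,-0.1,0,0,0,0]
    - [0.14,-0.06,-0.12,0,0,0,0]
    - [0.14,-0.06,-0.12,0,0,0,0]
    - [0.12,-0.06,-0.13,0,0,0,0]
    - [0.12,-0.06,-0.13,0,0,0,0]
    - [0.11,-0.05,-0.14,0,0,0,0]
    - [0.11,-0.05,-0.14,0,0,0,0]
    - [0.1,-0.05,-0.16,0,0,0,0]
    - [0.1,-0.05,-0.16,0,0,0,0]
    - [0.08,-0.04,-0.17,0,0,0,0]
    - [0.08,-0.04,-0.17,0,0,0,0]

```text
t: 4.85
tool_pos: [0.5266, -0.2315, 0.0874]
tool_rot: [-3.065, 0.687, -0.0]
contact_force: [0.4, 0.2, 1.0]
opening: -0.0
```

Request:
carry_out:
  series:
    - [0.07,-0.03,-0.17,0,0,0,0]
    - [0.07,-0.03,-0.17,0,0,0,0]
    - [0.05,-0.03,-0.18,0,0,0,0]
    - [0.05,-0.03,-0.18,0,0,0,0]
    - [0.04,-0.02,-0.14,0,0,0,0]
    - [0.03,-0.01,-0.12,0,0,0,0]
    - [0.0,0,-0.1,0,0,0,0]

```text
t: 5.55
tool_pos: [0.5342, -0.2352, 0.061]
tool_rot: [3.065, -0.687, -0.0]
contact_force: [0.3, -0.3, 1.2]
opening: 0.0002
```

Run:
```python
from station import ctrl
import cv2
o=ctrl.get_obs();print(o['t'],o['tool_pos'],o['contact_force'])
a=ctrl.get_image('top')['frame'][150:330,330:530];b=ctrl.get_image('scene')['frame'][70:270,120:320]
cv2.imwrite('pics/m3.png',cv2.hconcat([cv2.resize(a,(400,400)),cv2.resize(b,(400,400))]))
```

```text
5.55 [ 0.53415257 -0.23524209  0.06095786] [ 0.26848652 -0.33482721  1.15683283]
```

View pics/m3.png

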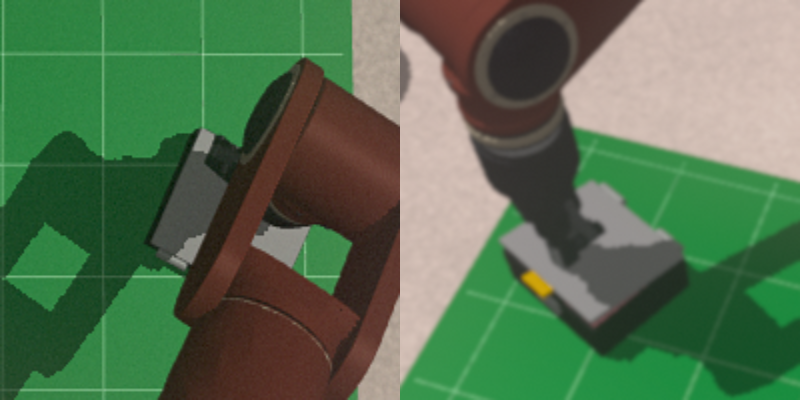

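Request:
carry_out:
  series:
    - [0,0,-0.08,0,0,0,0]
    - [0,0,-0.07,0,0,0,0]
    - [0,0,-0.06,0,0,0,0]
    - [0,0,-0.05,0,0,0,0]
    - [0,0,-0.04,0,0,0,0]
    - [0,0,-0.02,0,0,0,0]

```text
t: 6.25
tool_pos: [0.5341, -0.2353, 0.0532]
tool_rot: [3.065, -0.687, -0.0]
contact_force: [0.7, -0.7, 0.5]
opening: 0.0001
```

Request:
carry_out:
  series:
    - [0,0,-0.02,0,0,0,0]
    - [0,0,-0.02,0,0,0,0]

```text
t: 6.45
tool_pos: [0.5342, -0.2353, 0.0523]
tool_rot: [3.065, -0.687, 0.0]
contact_force: [1.0, -0.5, 0.2]
opening: -0.0001
```

Keep lowering in small steps until the force rises.

Request:
carry_out:
  series:
    - [0,0,-0.02,0,0,0,0]
    - [0,0,-0.02,0,0,0,0]
    - [0,0,0,0,0,0,0]

```text
t: 6.75
tool_pos: [0.5342, -0.2353, 0.0515]
tool_rot: [3.065, -0.687, 0.0]
contact_force: [-0.1, 0.4, 1.7]
opening: 0.0003
```

Request:
carry_out:
  series:
    - [0,0,-0.02,0,0,0,0]
    - [0,0,0,0,0,0,0]

```text
t: 6.95
tool_pos: [0.5342, -0.2353, 0.0515]
tool_rot: [-3.065, 0.687, 0.0]
contact_force: [-1.1, 0.7, 4.8]
opening: 0.0001
```

Request:
carry_out:
  series:
    - [0,0,0.1,0,0,0,0]
    - [0,0,0.4,0,0,0,0]
    - [0,0,0.8,0,0,0,0]
    - [0,0,1,0,0,0,0]
    - [0,0,1,0,0,0,0]
    - [0,0,1,0,0,0,0]
    - [0,-1,1,0,0,0,0]
    - [0,-1,0.5,0,0,0,0]
    - [0,-1,0,0,0,0,0]
    - [0,-1,0,0,0,0,0]
    - [0,-1,0,0,0,0,0]
    - [0,-1,0,0,0,0,0]

```text
t: 8.15
tool_pos: [0.534, -0.3861, 0.1962]
tool_rot: [-3.065, 0.687, -0.0]
contact_force: [-0.0, -0.6, -0.5]
opening: 0.0002
```

Request:
carry_out:
  series:
    - [-0.5,-1,0,0,0,0,0]
    - [-0.5,-1,0,0,0,0,0]
    - [-0.5,-1,0,0,0,0,0]
    - [-0.5,-1,0,0,0,0,0]
    - [-0.5,-1,0,0,0,0,0]
    - [0,0,0,0,0,0,0]
    - [0,0,0,0,0,0,0]

```text
t: 8.85
tool_pos: [0.4713, -0.5104, 0.1958]
tool_rot: [-3.064, 0.689, 0.0]
contact_force: [0.1, 0.2, -0.2]
opening: 0.0001
```

Run:
```python
from station import ctrl
import cv2
o=ctrl.get_obs();print(o['t'],o['tool_pos'],o['contact_force'])
a=ctrl.get_image('top')['frame'][170:320,170:510];b=ctrl.get_image('scene')['frame'][100:330,150:500]
cv2.imwrite('pics/m4.png',cv2.vconcat([cv2.resize(a,(600,265)),cv2.resize(b,(600,330))]))
```

```text
8.85 [ 0.47131296 -0.51037844  0.19582964] [ 0.11941603  0.15191334 -0.19675024]
```

View pics/m4.png

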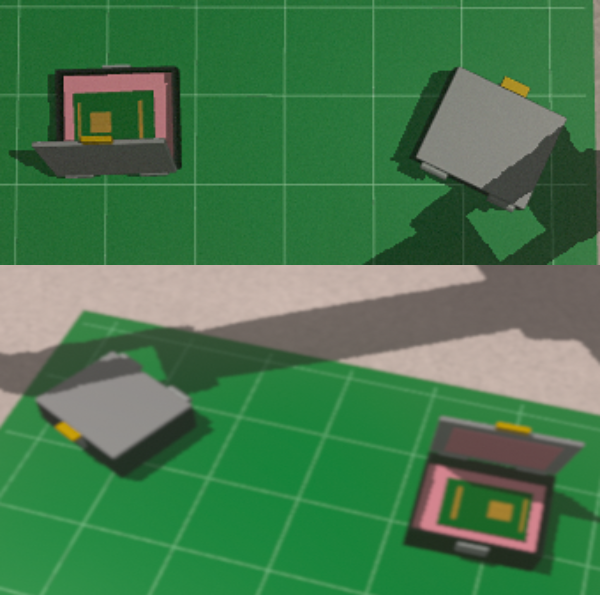

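The picture shows the right-hand case closed flat, with its lid centred at about (490,140) in the composite. The spare case is unchanged and standing open at about (110,120), and the arm is clear of both.

```bash
python3 -c "
from station import ctrl
print(ctrl.finish_job())"
```

```text
the job is handed in; nothing more can be done
None
```

The case holding the blue board is closed, and the spare case with the green board was never touched and still stands open. I handed the job in at about 9 s.

- **How it was done:** I found the case and its lid angle (about 1.37 rad) from both cameras. With the gripper shut, I pushed the lid from behind near its free edge, along its arc at about 0.5 rad/s. I slowed to under 5 mm/s for the last few millimetres.
- **Closing checks:** The fingertip stopped at z = 51.5 mm, which is the top of the closed lid. The contact force rose there to 4.8 N, and the highest reading before that was about 1.7 N. I read forces only at the end of each move, so brief peaks in between were not seen.
- **After backing off:** Both cameras show the lid lying flat and the spare lid still standing. The arm is well clear of both cases.

No check failed or disagreed. The first camera script stopped with an error because the networks don't recognise lid names, so I measured the lid from the picture instead.

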